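# Stroke the touch dimmer up to full

## Robot

A 7-joint arm with a two-finger parallel gripper is mounted at the origin on the work surface. World frame = base frame: x ahead of the robot, y to its left, z up, the work surface at z = 0. Lengths are in mm, angles in degrees, forces in N, time in s.
With the tool pointing down it reaches from about 425 to 925 mm from the base axis. Payload 6.8 kg.
Tool frame: the origin (TCP) lies on the centre line of the jaws, within the pads' length; the fingertips stand 14 mm ahead of it and the grasp point (between the pads) lies 5 mm behind it; z points along the fingers, y is the line along which they close (so a half turn about z gives the same grasp; the last joint's range is limited). The gripper opens to 88 mm and grips with 3 to 60 N. Pads are 20 mm wide; open, the fingers measure 115 mm over their backs; the gripper's body (75 mm by 178 mm) begins 61 mm behind the grasp point.
Start: joints at [-80.506, 27.33, 1.283, 89.118, -0.659, 63.558, -4.761], TCP at [182.51, 649.875, 236.664] pointing down, gripper open.
Joint ranges: [-169.35, 169.35], [-19.33, 120.38], [-80.79, 83.38], [13.8, 139.57], [-78.32, 258.32], [9.67, 109.79], [-169.56, 169.56]. Speed limits (degrees/s): [136.94, 136.94, 180, 180, 180, 180, 180].

## Interface

Orientations are given as [roll, pitch, yaw] about the fixed x, y, z axes, in that order (R = Rz(yaw) Ry(pitch) Rx(roll)).
In Python, from plant import ctrl gives the robot as it stands.
- The arm moves only by the shell command python3 -m creep 'ROWS'. ROWS is JSON, a list of rows, each a list of 3 entries, a list of its own where there are three numbers: the shift along the tool's x, y, z in units of 40 mm (1.0 is 40 mm), then the turn about the tool's z in units of 5 degrees (1.0 is 5 degrees), then the opening, from 0 (shut) to 1 (fully open). A call has 1 to 20 rows; each row shifts and turns the commanded pose from where the row before left it, along the tool's axes as they then stand; what a row does not reach is not made up. A row lasts 1/12 s, in which the tool goes at most 41.7 mm and 7.16 degrees, less where a joint would pass 70% of its speed; a pose out of reach is approached as far as the arm can. A call is refused whole if a number of a shift passes 1 or a number of a turn 1, either way. A call with a gripper value outside its range is refused whole. The fingers move at their own pace and stop on an object; the grip force is fixed at half the most. Time passes only in rows, so rows that do not move let the fingers close. It gives the time, the measured TCP pose, the force, the opening and the grip force at its end, in the units of the state.
- ctrl.get_obs(): the state, without advancing time (a new reading comes with each control period).
- ctrl.get_image(name): name is "side" or "top"; returns (picture, depth): 480x640x3 uint8, red, green, blue; 480x640 float32, mm along the optical axis (not along the pixel's ray), 0 where there is no reading.
- ctrl.get_calibration(name): a dict with "mtx" (3x3 intrinsics, pixels), "camera_from_world" (4x4, takes a point from world to camera coordinates). Camera axes: x right, y down, z forward; pixel columns grow to the right and rows downward; lengths in mm; the calibration is good to about 2 mm. A picture is of the moment at which its call begins. get_calibration takes no time and is no camera call.
- ctrl.close_job(): hands the job in; it is judged then, once.
The state is a dict: "time_s": time; "qpos": joint angles; "qd": joint speeds; "joint_efforts": joint torques, N m; "eef_pos": TCP position; "ee_rot": TCP orientation; "ft_force": force on the tool from outside, world axes, zero at the start; "moment": the same for the moment, N m; "opening": opening from 0.0 (shut) to 1.0 (fully open); "grasp_force": force on a finger pad.
Only numpy, scipy, OpenCV 4.12 (cv2) and the standard library are available. Lean on these libraries where they do the work, as an engineer would, in place of code of your own. Each camera call takes 0.05 s, during which the arm holds its last target. There are 200 camera calls.

## Task

Turn the lamp up with the crescent-shaped touch dimmer: with closed fingertips stroke lightly along its black strip from the small blue dot to the large orange dot, touching each dot in turn and the plain strip between them. Finish with the fingertips still resting lightly on the orange dot and on no other dot. Do not press hard, and leave the jar, pitcher, cup and remote where they are.

Things in the scene. Friction and masses are not known exactly. Their poses are not given: they have to be found in the camera images.
- dimmer: Crescent touch dimmer fixed to the table, turned any way: wood foot 44 mm wide, 7 high; black strip 26 wide, plain top 22 above the table. Strip's centre line: arc of radius 130 mm about (-100, 0) mm of this frame, dots at -39.7, -13.2, 13.2, 39.7 deg from +x. Origin on the table, midway between the end dots; +y from blue to orange dot, +x to the bulging side, z up.
- strip (a joint): How far the whole touch strip (dots included) is pressed down, m: 0 at rest, 0.007 at the bottom. It is sprung and stays level: it begins to sink at about 0.4 N and reaches the bottom at about 3.5 N; it rises by itself when let go.
- dot1: Low domed dot 1 of 4 on the strip (light blue, the dim end), 9 mm across, standing 1.5 mm proud of the plain strip; origin at the top of the dome, 23.5 mm above the table at rest. Neighbouring dots are 60 mm apart along the arc.
- dot2: Low domed dot 2 of 4 on the strip (white), 12 mm across, standing 1.5 mm proud of the plain strip; origin at the top of the dome, 23.5 mm above the table at rest. Neighbouring dots are 60 mm apart along the arc.
- dot3: Low domed dot 3 of 4 on the strip (white), 15 mm across, standing 1.5 mm proud of the plain strip; origin at the top of the dome, 23.5 mm above the table at rest. Neighbouring dots are 60 mm apart along the arc.
- dot4: Low domed dot 4 of 4 on the strip (orange, the bright end), 18 mm across, standing 1.5 mm proud of the plain strip; origin at the top of the dome, 23.5 mm above the table at rest. Neighbouring dots are 60 mm apart along the arc.
- gap1: Plain black stretch of the strip from dot 1 to dot 2; origin on its top surface, on the arc's centre line midway between the two dots, 22 mm above the table at rest.
- gap2: Plain black stretch of the strip from dot 2 to dot 3; origin on its top surface, on the arc's centre line midway between the two dots, 22 mm above the table at rest.
- gap3: Plain black stretch of the strip from dot 3 to dot 4; origin on its top surface, on the arc's centre line midway between the two dots, 22 mm above the table at rest.
- jar: Grey stoneware sugar jar with a knobbed lid in one piece, 68 mm across, 96 mm high, standing loose in the hollow of the crescent about at the arc's centre; origin under its centre. To be left alone.
- pitcher: Polished steel pitcher with white flowers, 96 mm across the foot, handle 80 mm out along its +x, about 240 mm high with the flowers, 180 mm spread; loose; origin under its centre. To be left alone.
- cup: Blue ceramic cup, 76 mm across, 75 mm high, loose; origin under its centre. To be left alone.
- remote: Black remote control lying flat, 150 x 42 x 18 mm, long along its x, loose; origin under its centre. To be left alone.

How it is judged:
By the outcome, as a careful person would: the job done as asked, in the order asked, and still so for the second after the job is handed in, while the arm keeps its last pose, push and grip.
It also fails if it takes over 45 s, if anything falls off the work surface, if the arm or the gripper's body presses on something with over 40 N, if the wrist force passes 120 N, or if a joint passes its speed limit or range.

## Working session

There is one attempt and no reset: what is moved stays moved. The work goes in short steps, Python scripts to look and compute and a shell command to move; the robot and the scene stay as the last step left them, time stands still between calls to the robot, and variables do not carry over. Pictures are saved under pics/ and viewed, at most 10 in all, crops included, and the job is handed in when it is done.

```bash
mkdir -p pics; ls; python3 - <<'E'
from plant import ctrl
import cv2,numpy as np
o=ctrl.get_obs(); print({k:np.round(v,2).tolist() for k,v in o.items()})
for n in("top","side"):
    im,d=ctrl.get_image(n); cv2.imwrite(f"pics/{n}0.png",im[:,:,::-1]); np.save(f"{n}.npy",im); np.save(f"{n}d.npy",d)
    c=ctrl.get_calibration(n); print(c)
E
```

```text
pics
{'time_s': 0.0, 'qpos': [-80.5, 27.38, 1.28, 89.18, -0.66, 63.56, -4.76], 'qd': [-0.0, -0.01, 0.02, 0.02, 0.04, -0.01, 0.08], 'joint_efforts': [0.0, -58.28, 1.53, -27.26, -0.05, 0.02, 0.0], 'eef_pos': [182.41, 649.31, 235.68], 'ee_rot': [-179.9, 0.01, 164.31], 'ft_force': [-0.08, -0.6, -1.03], 'moment': [0.01, -0.01, 0.0], 'grasp_force': 0.0, 'opening': 1.0}
{'mtx': array([[572.40730613,   0.        , 322.09290401],
       [  0.        , 572.40730613, 242.01893585],
       [  0.        ,   0.        ,   1.        ]]), 'camera_from_world': array([[ 1.56364869e-02, -9.99848354e-01,  7.66611053e-03,
        -2.75018629e+01],
       [-9.86359841e-01, -1.66811034e-02, -1.63755933e-01,
         5.67732798e+02],
       [ 1.63858980e-01, -5.00097605e-03, -9.86471097e-01,
         1.21981331e+03],
       [ 0.00000000e+00,  0.00000000e+00,  0.00000000e+00,
         1.00000000e+00]])}
{'mtx': array([[598.86043521,   0.        , 315.71281458],
       [  0.        , 598.86043521, 236.60308767],
       [  0.        ,   0.        ,   1.        ]]), 'camera_from_world': array([[ 9.91842230e-01, -1.27380344e-01,  4.82072258e-03,
        -5.89408345e+02],
       [-5.66875482e-02, -4.74636862e-01, -8.78354354e-01,
         6.40375146e+01],
       [ 1.14173173e-01,  8.70915666e-01, -4.77985763e-01,
         1.24958684e+03],
       [ 0.00000000e+00,  0.00000000e+00,  0.00000000e+00,
         1.00000000e+00]])}
```

View pics/top0.png

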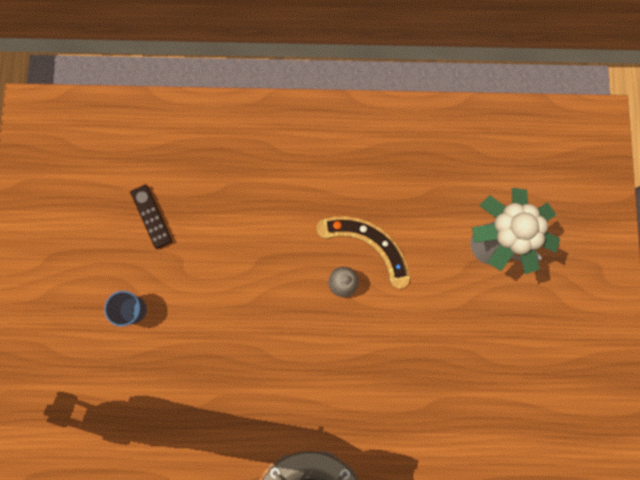

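View pics/side0.png

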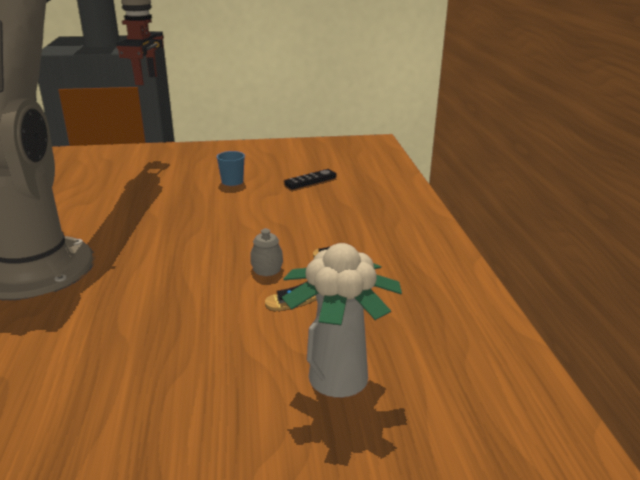

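The top view shows orange at (337,225), the white dots at (363,229) and (385,244), and blue at (398,267). The jar is at (344,282), the pitcher at (522,228), the cup at (124,309) and the remote at (151,216). In the side view the pitcher hides the strip, so I'll measure the dots from the top.

```bash
cat > h.py <<'E'
import numpy as np,cv2
from plant import ctrl
def ray(n,uv,z):
    c=ctrl.get_calibration(n);T=c["camera_from_world"];R=T[:3,:3];t=T[:3,3]
    C=-R.T@t;d=R.T@np.linalg.solve(c["mtx"],[uv[0],uv[1],1]);return C+d*(z-C[2])/d[2]
A=np.radians([-39.7,-13.2,13.2,39.7])
M=np.c_[130*np.cos(A)-100,130*np.sin(A)]
def fit(P):
    m,p=M.mean(0),P.mean(0);U,_,V=np.linalg.svd((M-m).T@(P-p));R=(U@np.diag([1,np.linalg.det(U@V)])@V).T
    return R,p-R@m
E
python3 - <<'E'
from h import *
im=np.load("top.npy");d=np.load("topd.npy");hsv=cv2.cvtColor(im,cv2.COLOR_RGB2HSV).astype(float)
P=[]
for (u,v),k in zip([(398,267),(385,244),(363,229),(337,225)],"bwwo"):
    w=im[v-7:v+8,u-7:u+8].astype(float)
    s={'b':w[...,2]-40,'w':w.min(2)-40,'o':w[...,0]-w[...,2]-40}[k].clip(0)
    yy,xx=np.mgrid[v-7:v+8,u-7:u+8]; r=np.hypot(xx-u,yy-v)<5.5; s=s*r
    if k=='b': s=((w[...,2]-w[...,0]).clip(0))*r
    uv=(s*xx).sum()/s.sum(),(s*yy).sum()/s.sum(); p=ray("top",uv,23.5); P.append(p[:2]); print(np.round(uv,1),p.round(1),d[v,u])
P=np.array(P);R,t=fit(P);print("yaw",np.degrees(np.arctan2(R[1,0],R[0,0])),"t",t,"res",(P-(M@R.T+t)).round(1).tolist())
print("dots",(M@R.T+t).round(1).tolist(),"centre",R@[-100,0]+t)
print(np.linalg.norm(np.diff(P,axis=0),axis=1),2*130*np.sin(np.radians(13.2)))
for n,uv,z in(("jar",(344,282),90),("pitcher",(522,228),200),("cup",(124,309),75)):print(n,ray("top",uv,z).round())
E
```

```text
[397.8 266.3] [ 519.7 -188.8   23.5] 1285.6849
[384.6 243.2] [ 571.6 -159.4   23.5] 1289.1482
[362.8 228.4] [ 604.7 -110.    23.5] 1297.8438
[336.8 224.7] [612.3 -51.   23.5] 1300.0403
yaw -33.87115414461197 t [ 566.05902714 -119.89665287] res [[-0.1, 0.0], [0.1, -0.1], [0.1, 0.1], [-0.0, -0.0]]
dots [[519.8, -188.9], [571.6, -159.3], [604.7, -110.1], [612.4, -51.0]] centre [483.02972918 -64.16393643]
[59.63908935 59.47842405 59.49932601] 59.37122622877049
jar [476. -66.  90.]
pitcher [ 577. -408.  200.]
cup [413. 399.  75.]
```

The four-dot fit has residuals of 0.1 mm and the 59.5 mm spacing matches the known chord, so I'll approach. I'm setting the yaw to 180 so tool x is −X, y is +Y and z is −Z.

```bash
python3 -m creep '[[[-0.5,-0.6,0],-0.785,0],[[-0.5,-0.6,0],-0.785,0],[[-0.5,-0.6,0],-0.785,0],[[-0.5,-0.6,0],-0.785,0],[[-0.4,-0.7,0],0,0],[[-0.4,-0.7,0],0,0],[[-0.4,-0.7,0],0,0],[[-0.4,-0.7,0],0,0],[[-0.4,-0.7,0],0,0],[[-0.4,-0.7,0],0,0],[[-0.4,-0.7,0],0,0],[[-0.4,-0.7,0],0,0],[[-0.4,-0.7,0],0,0],[[-0.4,-0.7,0],0,0],[[-0.4,-0.7,0],0,0],[[-0.4,-0.7,0],0,0],[[-0.4,-0.7,0],0,0],[[-0.4,-0.7,0],0,0],[[0,0,0],0,0],[[0,0,0],0,0]]'
```

```text
time_s: 1.77
eef_pos: [469.3, 148.3, 236.4]
ee_rot: [-180.0, -0.0, 179.8]
ft_force: [0.2, 0.2, -0.3]
opening: 0.002
grasp_force: 0.0
```

```bash
python3 -m creep '[[[-0.09,-0.6,0],0,0],[[-0.09,-0.6,0],0,0],[[-0.09,-0.6,0],0,0],[[-0.09,-0.6,0],0,0],[[-0.09,-0.6,0],0,0],[[-0.09,-0.6,0],0,0],[[-0.09,-0.6,0],0,0],[[-0.09,-0.6,0],0,0],[[-0.09,-0.6,0],0,0],[[-0.09,-0.6,0],0,0],[[-0.09,-0.6,0],0,0],[[-0.09,-0.6,0],0,0],[[-0.09,-0.6,0],0,0],[[-0.09,-0.6,0],0,0],[[0,0,0.75],0,0],[[0,0,0.75],0,0],[[0,0,0.75],0,0],[[0,0,0.75],0,0],[[0,0,0.5],0,0],[[0,0,0],0,0]]'; python3 - <<'E'
from h import *
o=ctrl.get_obs();print(o["eef_pos"],o["ft_force"])
im,_=ctrl.get_image("top"); cv2.imwrite("pics/t1.png",cv2.resize(im[180:330,260:460,::-1],None,fx=4,fy=4))
E
```

```text
time_s: 3.43
eef_pos: [516.8, -183.0, 92.5]
ee_rot: [179.9, -0.4, -179.8]
ft_force: [-0.1, -0.7, -0.2]
opening: 0.004
grasp_force: 0.0
[ 516.83884443 -183.00335376   92.46747669] [-0.12558829 -0.69223025 -0.21789784]
```

```bash
python3 - <<'E'
from h import *
im,_=ctrl.get_image("side"); cv2.imwrite("pics/s1.png",cv2.resize(im[180:330,200:400,::-1],None,fx=4,fy=4))
o=ctrl.get_obs();print(o["eef_pos"],o["ft_force"])
E
```

```text
[ 519.39668155 -184.65700296   96.409392  ] [0.45968953 0.01067392 0.88008438]
```

View pics/s1.png

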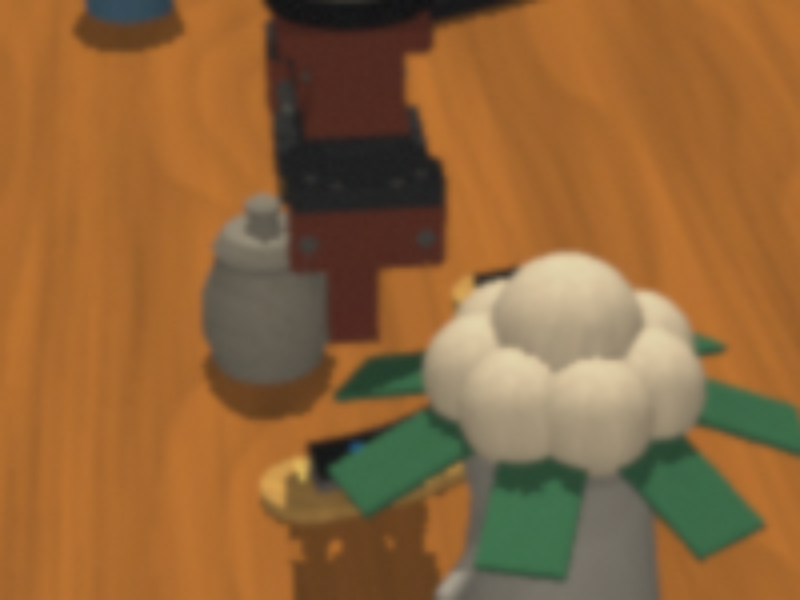

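The side crop shows the closed fingertips at crop (352,340), hanging just above the blue dot at (360,447) and clear of the jar and flowers. Next I'll average the settled readings.

```bash
cat >> h.py <<'E'
def avg(n=10):
    a=[]
    for i in range(n):
        ctrl.get_image("top");o=ctrl.get_obs();a.append(np.r_[o["eef_pos"],o["ft_force"]])
    a=np.array(a);print("t",o["time_s"],"mean",a.mean(0).round(2),"std",a.std(0).round(2),"rot",np.round(o["ee_rot"],2));return a.mean(0)
E
python3 -c "
from h import *
avg()"
```

```text
t 4.0333 mean [ 5.2016e+02 -1.8585e+02  9.7730e+01  1.7000e-01 -9.0000e-02  1.7000e-01] std [0.38 0.24 0.4  0.37 0.35 0.46] rot [-1.8000e+02  4.0000e-02 -1.7999e+02]
```

```bash
python3 -m creep '[[[0,-0.08,0.4],0,0],[[0,0,0.4],0,0],[[0,0,0.3],0,0],[[0,0,0.2],0,0],[[0,0,0.05],0,0],[[0,0,0],0,0],[[0,0,0],0,0],[[0,0,0],0,0],[[0,0,0],0,0],[[0,0,0],0,0]]'; python3 -c "
from h import *
avg()"
```

```text
time_s: 4.87
eef_pos: [519.8, -189.2, 43.2]
ee_rot: [-180.0, 0.1, -180.0]
ft_force: [0.8, 0.3, 0.1]
opening: 0.009
grasp_force: 0.0
t 5.3667 mean [ 5.1945e+02 -1.8917e+02  4.2780e+01 -5.0000e-02  1.0000e-01 -6.0000e-02] std [0.11 0.02 0.15 0.47 0.48 0.5 ] rot [ 180.     -0.   -179.99]
```

```bash
python3 -m creep '[[[0,0,0.06],0,0],[[0,0,0.05],0,0],[[0,0,0.05],0,0],[[0,0,0.03],0,0],[[0,0,0.03],0,0],[[0,0,0],0,0],[[0,0,0],0,0],[[0,0,0],0,0]]'; python3 - <<'E'
from h import *
m=avg(16)
R,t=fit(np.array([[519.8,-188.9],[571.6,-159.3],[604.7,-110.1],[612.4,-51.0]]))
a=np.radians(np.linspace(-39.7,39.7,25));Q=np.c_[130*np.cos(a)-100,130*np.sin(a)]@R.T+t
D=np.diff(Q,axis=0)/40;print(np.c_[-D[:,0],D[:,1]].round(3).tolist())
E
```

```text
time_s: 6.03
eef_pos: [519.4, -189.2, 33.9]
ee_rot: [180.0, 0.0, -180.0]
ft_force: [-0.5, 0.4, 1.9]
opening: 0.005
grasp_force: 1.0
t 6.8333 mean [ 5.1939e+02 -1.8918e+02  3.3890e+01 -9.0000e-02 -1.1000e-01  2.1400e+00] std [0.01 0.01 0.04 0.54 0.66 0.37] rot [-180.      0.   -179.99]
[[-0.178, 0.058], [-0.175, 0.068], [-0.17, 0.078], [-0.166, 0.088], [-0.16, 0.097], [-0.154, 0.107], [-0.148, 0.115], [-0.141, 0.124], [-0.134, 0.132], [-0.126, 0.139], [-0.118, 0.146], [-0.109, 0.153], [-0.1, 0.159], [-0.091, 0.164], [-0.081, 0.169], [-0.071, 0.174], [-0.061, 0.177], [-0.051, 0.181], [-0.04, 0.183], [-0.03, 0.185], [-0.019, 0.187], [-0.008, 0.187], [0.003, 0.188], [0.014, 0.187]]
```

The force of 2.1 N agrees with the spring model (about 3.5 mm of 7 mm). Stroking the first half now.

```bash
python3 -m creep '[[[-0.178,0.058,0],0,0],[[-0.175,0.068,0],0,0],[[-0.17,0.078,0],0,0],[[-0.166,0.088,0],0,0],[[-0.16,0.097,0],0,0],[[-0.154,0.107,0],0,0],[[-0.148,0.115,0],0,0],[[-0.141,0.124,0],0,0],[[-0.134,0.132,0],0,0],[[-0.126,0.139,0],0,0],[[-0.118,0.146,0],0,0],[[-0.109,0.153,0],0,0],[[0,0,0],0,0],[[0,0,0],0,0],[[0,0,0],0,0],[[0,0,0],0,0]]'; python3 - <<'E'
from h import *
m=avg(12)
R,t=fit(np.array([[519.8,-188.9],[571.6,-159.3],[604.7,-110.1],[612.4,-51.0]]))
l=R.T@(m[:2]-t)-[-100,0];print("r",np.hypot(*l),"ang",np.degrees(np.arctan2(l[1],l[0])))
E
```

```text
time_s: 8.17
eef_pos: [590.5, -136.9, 33.9]
ee_rot: [180.0, 0.0, -180.0]
ft_force: [1.4, 0.3, 1.5]
opening: 0.007
grasp_force: 0.7
t 8.7667 mean [ 5.9043e+02 -1.3707e+02  3.3870e+01  5.6000e-01  1.1700e+00  1.8100e+00] std [0.02 0.02 0.03 0.38 0.31 0.56] rot [-1.8e+02 -1.0e-02 -1.8e+02]
r 129.7742722191394 ang -0.29851347662119215
```

```bash
python3 -m creep '[[[-0.1,0.159,0],0,0],[[-0.091,0.164,0],0,0],[[-0.081,0.169,0],0,0],[[-0.071,0.174,0],0,0],[[-0.061,0.177,0],0,0],[[-0.051,0.181,0],0,0],[[-0.04,0.183,0],0,0],[[-0.03,0.185,0],0,0],[[-0.019,0.187,0],0,0],[[-0.008,0.187,0],0,0],[[0.003,0.188,0],0,0],[[0.014,0.187,0],0,0],[[0,0,0],0,0],[[0,0,0],0,0],[[0,0,0],0,0],[[0,0,0],0,0]]'; python3 - <<'E'
from h import *
m=avg(12)
im,_=ctrl.get_image("top"); cv2.imwrite("pics/t2.png",cv2.resize(im[160:320,240:440,::-1],None,fx=3,fy=3))
E
```

```text
time_s: 10.1
eef_pos: [611.9, -51.0, 33.9]
ee_rot: [180.0, -0.0, -180.0]
ft_force: [0.5, 1.7, 2.5]
opening: 0.005
grasp_force: 1.1
t 10.7 mean [ 6.1191e+02 -5.1320e+01  3.3860e+01 -5.0000e-02  1.7700e+00  2.2000e+00] std [0.02 0.06 0.02 0.33 0.46 0.63] rot [ 1.8000e+02  1.0000e-02 -1.7999e+02]
```

View pics/t2.png

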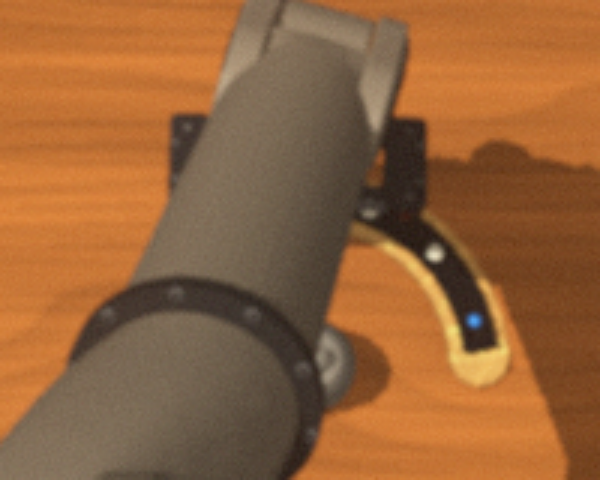

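The crop shows the gripper over the orange end, with blue (473,320) and white (435,253) uncovered. The jar, partly hidden at (330,360), is where it was. The tip is on the orange dot at 2.2 N, so I'm handing in.

```bash
python3 -c "
from plant import ctrl
print(ctrl.close_job())"
```

```text
the job is handed in; nothing more can be done
None
```

I stroked the dimmer from the blue dot to the orange dot with closed fingertips and handed the job in at about 11 s, with the tips resting on orange only at about 2 N (the strip bottoms at 3.5 N); nothing else was touched as far as I could see.

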